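Push a toy's cover out over the edge camera and take its picture

TASK

On the toy-repair table, push the orange toy cover along the raised ledge towards the end where the white edge camera stands, until about a third of its length (some 4 cm) sticks out past that end of the ledge over the camera, still lying flat and straight along the ledge. Then press the camera's red button fully down and let it come up again. Only push and press with the fingers: do not lift the cover, do not press the button before the cover is in place, and leave everything else on the table where it is.

Things in the scene. Friction and masses are not known exactly. Their poses are not given: they have to be found in the camera images.
- cover: the orange toy cover: a flat rigid plate 120 mm long (its y axis), 96 mm wide (its x axis) and 6 mm thick, with yellow painted-looking ribs and four dark screw spots on top (about 1 mm high, nothing to push on), about 60 to 130 g, loose, lying on the ledge with its length roughly along the ledge. Origin: centre of its underside, z up.
- ledge: the ledge: a fixed plywood riser shelf 280 mm long (its y axis), 150 mm deep (its x axis, +x away from the robot), its flat top 70 mm above the table. Along its back (+x) edge runs an aluminium strip 8 mm wide that stands 10 mm above the top; its front and both ends are open. Origin: on the table under the centre of the shelf, z up; so its ends are at y = +140 and -140 mm in its own frame.
- edgecam: the edge camera: a fixed flat white box 200 mm (its x axis) by 80 mm (its y axis) by 30 mm high with a round dark-rimmed glass lens on top at its back (+x) half and a red button in a grey housing at its front half. It stands close beside one end of the ledge, either the left (+y) or the right (-y) one, turned like the ledge. Origin: centre of its underside.
- shutter_top (a point): centre of the top face of the camera's red button (28 mm across), which is pressed straight down.
- shutter (a joint): how far the red button is pressed, in m: 0 is up, 0.006 is fully down; it springs back up. Fully down takes about 4 N.
- sponge: a fixed low yellow tray with a sponge, 120 x 80 mm and 22 mm high, turned like the ledge, beside the ledge end opposite the camera. Origin: centre of its underside. Not to be used.
- glue: small white glue bottle with a yellow cap, 28 mm across, 55 mm tall, standing on the table just in front of the ledge's middle. Origin: centre of its underside. To be left alone.
- driver: red screwdriver lying on the right of the table, pointing away from the robot. To be left alone.
- driver2: blue screwdriver lying on the right of the table. To be left alone.
- mug: white mug, 76 mm across, 90 mm tall, standing on the left of the table. Origin: centre of its underside. To be left alone.
- speaker: black loudspeaker disc, 44 mm across, 12 mm high, beyond the ledge. Origin: centre of its underside. To be left alone.
- jar: screw jar, 52 mm across, 60 mm tall, on the left of the table. Origin: centre of its underside. To be left alone.
There are look-alikes about, which are no part of the job. There is more than one size of the cover; the one meant has the size given above.

How it is judged (in metres and radians):
On the way, in this order (a step that is already met when the one before it is completed fails the run):
1. the cover sticks out past the camera's end of the ledge by 28 to 52 mm, flat and straight, and has come to rest, with the button up (((y of cover in the frame of ledge between 0.108 and 0.132 m and y of edgecam in the frame of ledge between 0 and 9 m) or (y of cover in the frame of ledge between -0.132 and -0.108 m and y of edgecam in the frame of ledge between -9 and -0 m)) and z of cover in the frame of ledge between 0.066 and 0.075 m and x of cover in the frame of ledge above -0.05 m and angle between the y axis of cover and the y axis of ledge, either way round below 0.2 rad and angle between cover's own z axis and vertical below 0.06 rad and linear speed of cover below 0.01 m/s and value of joint shutter below 0.002 m), for 0.2 s.
2. the button is pressed down at least 4.5 mm with the cover in place (((y of cover in the frame of ledge between 0.108 and 0.132 m and y of edgecam in the frame of ledge between 0 and 9 m) or (y of cover in the frame of ledge between -0.132 and -0.108 m and y of edgecam in the frame of ledge between -9 and -0 m)) and z of cover in the frame of ledge between 0.066 and 0.075 m and x of cover in the frame of ledge above -0.05 m and angle between the y axis of cover and the y axis of ledge, either way round below 0.2 rad and angle between cover's own z axis and vertical below 0.06 rad and value of joint shutter above 0.0045 m), for 0.02 s.
At the end, for the whole second after the job is handed in: The cover lies flat (within about 3 degrees) on the ledge, straight along it within 0.2 rad, its middle no more than 50 mm in front of the ledge's middle line, sticking out 28 to 52 mm past the end beside the camera, at rest; the button has been pressed and is up again (below 1.5 mm) (((y of cover in the frame of ledge between 0.108 and 0.132 m and y of edgecam in the frame of ledge between 0 and 9 m) or (y of cover in the frame of ledge between -0.132 and -0.108 m and y of edgecam in the frame of ledge between -9 and -0 m)) and z of cover in the frame of ledge between 0.066 and 0.075 m and x of cover in the frame of ledge above -0.05 m and angle between the y axis of cover and the y axis of ledge, either way round below 0.2 rad and angle between cover's own z axis and vertical below 0.06 rad and linear speed of cover below 0.01 m/s and value of joint shutter below 0.0015 m); the robot touches nothing.
It fails at once if the cover is lifted off the ledge (more than 12 mm) or tipped (z of cover in the frame of ledge above 0.082 m or angle between cover's own z axis and vertical above 0.25 rad).
It fails at once if the button is pressed before the cover is in place (value of joint shutter above 0.0045 m and not (((y of cover in the frame of ledge between 0.108 and 0.132 m and y of edgecam in the frame of ledge between 0 and 9 m) or (y of cover in the frame of ledge between -0.132 and -0.108 m and y of edgecam in the frame of ledge between -9 and -0 m)) and z of cover in the frame of ledge between 0.066 and 0.075 m and x of cover in the frame of ledge above -0.05 m and angle between the y axis of cover and the y axis of ledge, either way round below 0.2 rad and angle between cover's own z axis and vertical below 0.06 rad)).
It fails at once if a bystander is moved by more than 20 mm (distance of any of glue, driver, driver2, mug, speaker, jar from where it was at the start of the episode above 0.02 m).
It also fails if it takes over 48 s, if anything falls off the work surface, if the arm or the gripper's body presses on something with over 40 N, if the wrist force passes 120 N, or if a joint passes its speed limit or range.

ROBOT

A 6-joint arm with a two-finger parallel gripper is mounted at the origin on the work surface. World frame = base frame: x ahead of the robot, y to its left, z up, the work surface at z = 0. Lengths are in mm, angles in rad, forces in N, time in s.
With the tool pointing down it reaches from about 350 to 775 mm from the base axis. Payload 7.3 kg.
Tool frame: the origin (TCP) lies on the centre line of the jaws, within the pads' length; the fingertips stand 11 mm ahead of it and the grasp point (between the pads) lies 8 mm behind it; z points along the fingers, y is the line along which they close (so a half turn about z gives the same grasp; the last joint's range is limited). The gripper opens to 92 mm and grips with 3 to 60 N. Pads are 19 mm wide; open, the fingers measure 130 mm over their backs; the gripper's body (75 mm by 190 mm) begins 47 mm behind the grasp point.
Start: joints at [-1.371, 0.342, 1.524, -0, 1.275, -0.146], TCP at [177.971, -493.933, 237.741] pointing down, gripper open.
Joint ranges: [-2.53, 2.53], [-0.77, 2.02], [0.04, 2.7], [-1, 4.14], [0.28, 2.66], [-3.11, 3.11]. Speed limits (rad/s): [2.57, 2.57, 3.14, 3.14, 3.14, 3.14].

INTERFACE

Orientations are given as [roll, pitch, yaw] about the fixed x, y, z axes, in that order (R = Rz(yaw) Ry(pitch) Rx(roll)).
In Python, from plant import bot gives the robot as it stands.
- The arm moves only by the tool step_arm, never from a script. Its argument "deltas" is a list of rows, each a list of 5 numbers: the opening, from 0 (shut) to 1 (fully open), then the shift along the tool's x, y, z each as a share of 0.5 m, from -1 to 1, then the turn about the tool's z as a share of pi/2 rad, from -1 to 1. In form: [[claw, x, y, z, turn], ...]. A call has 1 to 8 rows; each row shifts and turns the commanded pose from where the row before left it, along the tool's axes as they then stand; what a row does not reach is not made up. A row lasts 1/10 s, in which the tool goes at most 50 mm and 8.59 degrees, less where a joint would pass 70% of its speed; a pose out of reach is approached as far as the arm can. A call with a number of a shift or a turn outside -1 to 1 is refused whole. A call with a gripper value outside its range is refused whole. The fingers move at their own pace and stop on an object; the grip force is fixed at half the most. Time passes only in rows, so rows that do not move let the fingers close. It gives the time, the measured TCP pose, the force, the opening and the grip force at its end, in the units of the state.
- bot.get_obs(): the state, without advancing time (a new reading comes with each control period).
- bot.capture(name): name is "scene" or "top"; returns (picture, depth): 420x560x3 uint8, red, green, blue; 420x560 float32, mm along the optical axis (not along the pixel's ray), 0 where there is no reading.
- bot.camera_params(name): a dict with "fov_y" (degrees; the focal length in pixels is half the picture's height over the tangent of half this angle, whatever the lens; pixels are square), "cx", "cy" (the principal point, pixels), "rvec" (rotation vector, rad) and "tvec" (3), from world to camera coordinates, as OpenCV has them. Camera axes: x right, y down, z forward; pixel columns grow to the right and rows downward; lengths in mm; the calibration is good to about 2 mm. A picture is of the moment at which its call begins. camera_params takes no time and is no camera call.
- bot.close_job(): hands the job in; it is judged then, once.
The state is a dict: "time": time; "joint_positions": joint angles; "dq": joint speeds; "tau": joint torques, N m; "tool_pos": TCP position; "tcp_rot": TCP orientation; "contact_force": force on the tool from outside, world axes, zero at the start; "moment": the same for the moment, N m; "grip_width": finger opening in mm; "finger_force": force on a finger pad.
Only numpy, scipy, OpenCV 4.12 (cv2) and the standard library are available. Lean on these libraries where they do the work, as an engineer would, in place of code of your own. Each camera call takes 0.05 s, during which the arm holds its last target. There are 200 camera calls.

## Working session

There is one attempt and no reset: what is moved stays moved. The work goes in short steps, Python scripts to look and compute and a tool call to move; the robot and the scene stay as the last step left them, time stands still between calls to the robot, and variables do not carry over. Pictures are saved under pics/ and viewed, at most 10 in all, crops included, and the job is handed in when it is done.

Besides the shell and the picture viewer there is one more tool, called after "Request:" by a JSON object that holds its "fn" and its "kwargs", one argument or row to a line. step_arm: Moves the arm, as the interface text tells. Shift numbers are shares of 0.5 m and turn numbers shares of pi/2 rad, none past 1 either way. Its arguments: {"type":"object","properties":{"deltas":{"type":"array","items":{"type":"array","items":{"type":"number","minimum":-1,"maximum":1}}}},"required":["deltas"]}

```bash
mkdir -p pics; cat > h.py <<'E'
import numpy as np, cv2
from plant import bot
def cap(n):
    im,d=bot.capture(n); p=bot.camera_params(n)
    f=im.shape[0]/2/np.tan(np.radians(p['fov_y'])/2)
    R=cv2.Rodrigues(np.array(p['rvec'],float))[0]; t=np.array(p['tvec'],float).ravel()
    v,u=np.mgrid[:im.shape[0],:im.shape[1]]
    P=np.stack([(u-p['cx'])/f*d,(v-p['cy'])/f*d,d],-1)
    W=(P-t)@R
    W[d==0]=np.nan
    return im,d,W
def save(n,im): cv2.imwrite('pics/'+n,cv2.cvtColor(im,cv2.COLOR_RGB2BGR))
E
python3 - <<'E'
from h import *
for n in('top','scene'):
    im,d,W=cap(n); save(n+'0.png',im); np.save(n+'.npy',W)
    print({k:np.round(v,3) for k,v in bot.camera_params(n).items()})
print(bot.get_obs())
E
```

```text
{'fov_y': np.float64(50.882), 'cx': np.float64(278.402), 'cy': np.float64(209.764), 'rvec': array([ 2.217, -2.18 ,  0.071]), 'tvec': array([ -45.456,  593.513, 1145.555])}
{'fov_y': np.float64(57.695), 'cx': np.float64(272.682), 'cy': np.float64(206.243), 'rvec': array([ 1.094,  2.321, -1.05 ]), 'tvec': array([ 382.526, -229.58 , 1468.976])}
{'time': 0.1, 'joint_positions': array([-1.37102401e+00,  3.42688006e-01,  1.52494720e+00, -7.94645331e-06,
        1.27540467e+00, -1.46038546e-01]), 'dq': array([-0.00013166, -0.00025206, -0.00193555, -0.00131658,  0.00184592,
        0.00025927]), 'tau': array([ 1.71360960e-03, -4.32003808e+01, -2.44692975e+01,  7.20016309e-02,
        5.25605085e-02, -3.66943323e-05]), 'tool_pos': array([ 177.88100134, -493.56252528,  237.08733518]), 'tcp_rot': array([-3.14015973e+00, -2.03081821e-04,  3.45813041e-01]), 'contact_force': array([ 0.58069919, -0.36823313,  0.03910728]), 'moment': array([-0.00084014,  0.05003302,  0.01100065]), 'finger_force': 0.0, 'grip_width': 91.68800981638539}
```

View pics/top0.png

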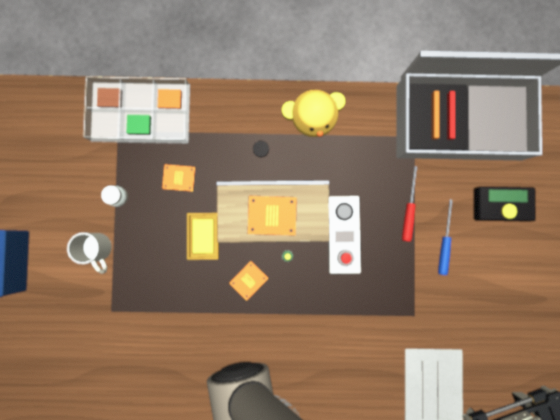

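View pics/scene0.png

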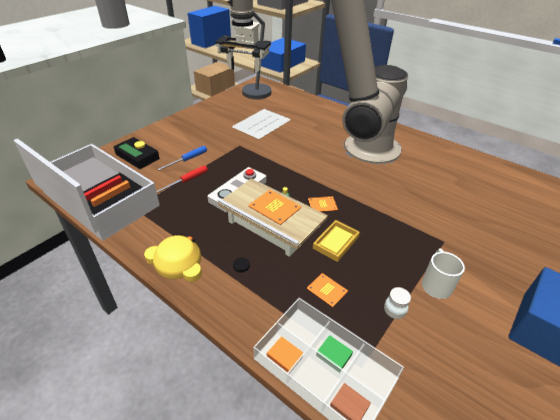

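The top view shows the cover at (272,215) on the ledge (217–330, 182–242). The edge camera is at the right (−y) end, around (345,235), with its red button at (346,258). The sponge is on the left and the glue at (288,256).

```bash
cat >> h.py <<'E'
def rect(W,m):
    m=cv2.morphologyEx(m.astype(np.uint8),cv2.MORPH_OPEN,np.ones((2,2)))
    n,l,s,c=cv2.connectedComponentsWithStats(m)
    i=1+np.argmax(s[1:,4]); P=W[l==i]; P=P[~np.isnan(P[:,0])]
    r=cv2.minAreaRect(P[:,:2].astype(np.float32))
    return np.round(r[0],1),np.round(r[1],1),round(r[2],2),np.round(np.median(P[:,2]),1),len(P)
def masks(im,W):
    h=cv2.cvtColor(im,cv2.COLOR_RGB2HSV).astype(int); z=W[...,2]
    v,u=np.mgrid[:420,:560]; box=(u>180)&(u<365)&(v>178)&(v<300)
    o=(h[...,0]>5)&(h[...,0]<32)&(h[...,1]>170)&(h[...,2]>150)
    return dict(cover=box&o&(z>60)&(v<250),ledge=box&(z>62)&(z<95)&(u<333)&(v<248),
      cam=box&(u>325)&(z>20)&(z<38),red=box&(u>325)&((h[...,0]<6)|(h[...,0]>174))&(h[...,1]>130)&(h[...,2]>100),
      glue=box&(u>275)&(u<300)&(v>244)&(v<270)&(z>30),strip=box&(z>76)&(v<200))
E
python3 - <<'E'
from h import *
im,d,W=cap('top')
for k,m in masks(im,W).items(): print(k,*rect(W,m))
for p in [(272,215),(225,215),(320,215),(272,184),(345,212),(346,258),(345,236),(338,268),(288,256),(203,236)]: print(p,np.round(W[p[1],p[0]],1))
E
```

```text
Traceback (most recent call last):
  File "h.py", line 16, in rect
    i=1+np.argmax(s[1:,4]); P=W[l==i]; P=P[~np.isnan(P[:,0])]
        ~~~~~~~~~^^^^^^^^^
ValueError: attempt to get argmax of an empty sequence
```

```bash
python3 - <<'E'
from h import *
W=np.load('top.npy'); im=cv2.cvtColor(cv2.imread('pics/top0.png'),cv2.COLOR_BGR2RGB)
h=cv2.cvtColor(im,cv2.COLOR_RGB2HSV)
for p in [(255,203),(272,215),(225,215),(320,215),(272,184),(345,212),(346,258),(345,236),(338,268),(288,256),(203,236),(150,300)]: print(p,np.round(W[p[1],p[0]],1),h[p[1],p[0]])
for k,m in masks(im,W).items():
    try: print(k,*rect(W,m))
    except Exception as e: print(k,m.sum())
E
```

```text
(255, 203) [606.9  23.9  75.4] [ 20 146 250]
(272, 215) [577.5 -19.1  78. ] [ 27 130 250]
(225, 215) [575.8  98.8  69.5] [ 21  74 227]
(320, 215) [ 580.1 -140.    65.9] [ 21  74 224]
(272, 184) [655.7 -17.7  72.4] [ 21  19 215]
(345, 212) [ 590.7 -209.2   27.6] [ 90   3 203]
(346, 258) [ 472.7 -208.3   55.1] [  1 171 248]
(345, 236) [ 528.2 -209.1   31.5] [ 16  14 204]
(338, 268) [ 445.1 -192.3   27.1] [ 90   1 252]
(288, 256) [475.5 -61.1  59. ] [ 31 115 252]
(203, 236) [522.  160.6  18.4] [ 30 113 252]
(150, 300) [351.  299.2  -2.8] [10 62 86]
cover 0
ledge [585.7 -24.7] [151.7 295.1] 1.73 71.3 6644
cam [ 530.9 -212.2] [202.3  86.6] 1.3 30.1 2129
red [ 469.7 -210.9] [21.  24.3] 1.79 51.7 73
glue [472.9 -63.3] [26.2 25.6] 45.28 35.6 83
strip [ 6.564e+02 -1.000e-01] [  7.3 206.6] 1.03 78.6 269
```

```bash
cat >> h.py <<'E'
def plane(n,uv,z):
    p=bot.camera_params(n); f=210/np.tan(np.radians(p['fov_y'])/2)
    R=cv2.Rodrigues(np.array(p['rvec'],float))[0]; t=np.array(p['tvec'],float).ravel()
    uv=np.atleast_2d(uv); r=np.c_[(uv[:,0]-p['cx'])/f,(uv[:,1]-p['cy'])/f,np.ones(len(uv))]@R; c=-t@R
    return (c+r*((z-c[2])/r[:,2])[:,None])[:,:2]
def prect(m,z,n='top'):
    m=cv2.morphologyEx(m.astype(np.uint8),cv2.MORPH_OPEN,np.ones((3,3)))
    _,l,s,_=cv2.connectedComponentsWithStats(m); i=1+np.argmax(s[1:,4])
    v,u=np.nonzero(l==i); q=plane(n,np.c_[u,v],z)
    r=cv2.minAreaRect(q.astype(np.float32)); return np.round(r[0],1),np.round(r[1],1),round(r[2],2),len(q)
def pm(im,W):
    h=cv2.cvtColor(im,cv2.COLOR_RGB2HSV).astype(int); z=W[...,2]
    v,u=np.mgrid[:420,:560]; H,S,V=h[...,0],h[...,1],h[...,2]
    cov=(u>215)&(u<365)&(v>183)&(v<250)&(S>105)&(H>4)&(H<33)&(V>120)
    wood=(u>205)&(u<340)&(v>175)&(v<246)&(S>40)&(z>55)
    cam=(u>328)&(u<365)&(v>190)&(v<280)&(V>120)&(z>18)&(z<45)
    red=(u>325)&(u<365)&(v>245)&(v<275)&((H<6)|(H>174))&(S>120)
    return [('cover',cov,76),('wood',wood,70),('cam',cam,30),('red',red,52)]
E
python3 - <<'E'
from h import *
im,d,W=cap('top')
for k,m,z in pm(im,W): print(k,*prect(m,z), np.nanmedian(W[...,2][m]))
big=cv2.resize(im[170:285,180:370],None,fx=4,fy=4,interpolation=cv2.INTER_CUBIC); save('crop1.png',big)
E
```

```text
cover [577.4 -18.3] [121.4  97.8] 89.09 1900 76.03359108343005
wood [583.2 -20.4] [140.6 279.5] 1.02 6211 71.21037449857305
cam [ 533.9 -207.4] [197.2  80.5] 0.91 2244 30.31330298540477
red [ 472.5 -207.5] [20.2 23. ] 0.92 76 52.20507449280366
```

View pics/crop1.png

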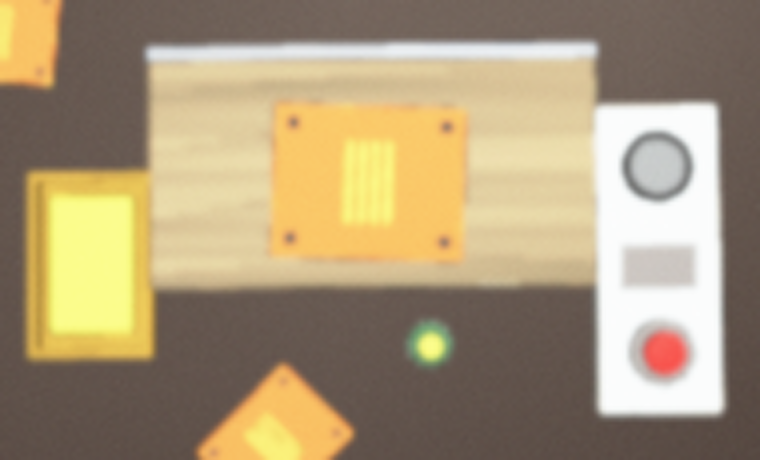

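Positions found: ledge centre ≈ (587,−20) with yaw +1°, and cover centre ≈ (577,−18). The button is at ≈ (472.5,−207.5) with its top at z≈52. The camera is at the −y end, so the push is about 122 mm towards −y. I'll move above the cover's +y side first.

Request:
{"fn": "step_arm", "kwargs": {
  "deltas": [
    [0.45,0.081,-0.057,0,0],
    [0.45,0.081,-0.057,0,0],
    [0.45,0.081,-0.057,0,0],
    [0.45,0.081,-0.057,0,0],
    [0.45,0.081,-0.057,0,0],
    [0.45,0.081,-0.057,0,0],
    [0.45,0.081,-0.057,0,0],
    [0.45,0.081,-0.057,0,0]
  ]
}}

```text
time: 1.0
tool_pos: [406.3, -167.8, 237.8]
tcp_rot: [3.141, -0.0, 0.346]
contact_force: [0.3, -0.9, 0.1]
grip_width: 41.7
finger_force: 0.0
```

Request:
{"fn": "step_arm", "kwargs": {
  "deltas": [
    [0.45,0.081,-0.057,0,0],
    [0.45,0.081,-0.057,0,0],
    [0.45,0.081,-0.057,0,0],
    [0.45,0.081,-0.057,0,0],
    [0.45,0.081,-0.057,0,0],
    [0.45,0.081,-0.057,0,0],
    [0.45,0,0,0,0]
  ]
}}

```text
time: 1.7
tool_pos: [578.1, 78.5, 236.6]
tcp_rot: [-3.14, -0.001, 0.351]
contact_force: [0.4, -0.6, -0.7]
grip_width: 41.4
finger_force: 0.0
```

Request:
{"fn": "step_arm", "kwargs": {
  "deltas": [
    [0.45,0,0,0,-0.09],
    [0.45,0,0,0,-0.09],
    [0.45,0,0,0,-0.09],
    [0.45,0,0,0,-0.09],
    [0.45,0,0,0,-0.09],
    [0.45,0,0,0,-0.09],
    [0.45,0,0,0,-0.09],
    [0.45,0,0,0,-0.09]
  ]
}}

```text
time: 2.5
tool_pos: [575.8, 73.0, 237.5]
tcp_rot: [-3.141, 0.0, 1.482]
contact_force: [0.2, 0.6, 1.0]
grip_width: 41.3
finger_force: 0.0
```

Request:
{"fn": "step_arm", "kwargs": {
  "deltas": [
    [0.45,0,0,0.05,-0.07],
    [0.45,0,0,0.05,0],
    [0.45,0,0,0.05,0],
    [0.45,0,0,0,0],
    [0.45,0,0,0,0]
  ]
}}

```text
time: 3.0
tool_pos: [576.1, 73.2, 163.0]
tcp_rot: [-3.141, 0.0, 1.586]
contact_force: [0.8, -0.5, 0.8]
grip_width: 41.4
finger_force: 0.0
```

Request:
{"fn": "step_arm", "kwargs": {
  "deltas": [
    [0.45,0,0,0.05,0],
    [0.45,0,0,0.05,0],
    [0.45,0,0,0.04,0],
    [0.45,0,0,0.016,0],
    [0.45,0,0,0,0],
    [0.45,0,0,0,0]
  ]
}}

```text
time: 3.6
tool_pos: [577.2, 73.6, 86.2]
tcp_rot: [3.139, 0.0, 1.587]
contact_force: [-0.5, 1.1, 0.2]
grip_width: 41.0
finger_force: 0.0
```

```bash
python3 - <<'E'
from h import *
o=bot.get_obs(); print(o['tool_pos'],o['contact_force'])
im,d,W=cap('scene'); save('s1.png',cv2.resize(im[160:270,190:350],None,fx=5,fy=5,interpolation=cv2.INTER_CUBIC))
E
```

```text
[577.15448124  73.55957542  86.23786845] [-0.47018487  1.11042752  0.22401017]
```

View pics/s1.png

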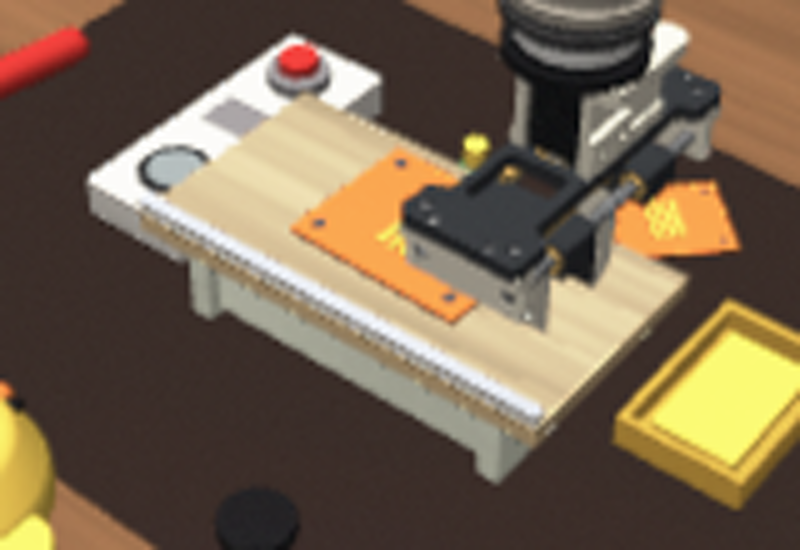

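The scene crop shows both fingertips just behind the cover's +y edge, at about (530,310) in the crop, and clear of the strip. Next I'll lower a little and push slowly.

Request:
{"fn": "step_arm", "kwargs": {
  "deltas": [
    [0.45,0,0,0.006,0],
    [0.45,0,0,0,0],
    [0.45,-0.016,0,0,0],
    [0.45,-0.016,0,0,0],
    [0.45,-0.016,0,0,0],
    [0.45,-0.016,0,0,0],
    [0.45,-0.016,0,0,0],
    [0.45,0,0,0,0]
  ]
}}

```text
time: 4.45
tool_pos: [576.9, 32.3, 81.7]
tcp_rot: [3.141, 0.0, 1.585]
contact_force: [0.1, 0.1, 0.5]
grip_width: 41.6
finger_force: 0.0
```

```bash
python3 - <<'E'
from h import *
im,d,W=cap('top')
k,m,z=pm(im,W)[0]; print(k,*prect(m,z), np.nanmedian(W[...,2][m])); print(bot.get_obs()['tool_pos'])
save('t2.png',cv2.resize(im[170:285,180:370],None,fx=4,fy=4))
E
```

```text
cover [579.7 -62.8] [97.7 72.3] 0.78 1019 75.93320648109467
[576.84549194  32.83871727  81.66479316]
```

View pics/t2.png

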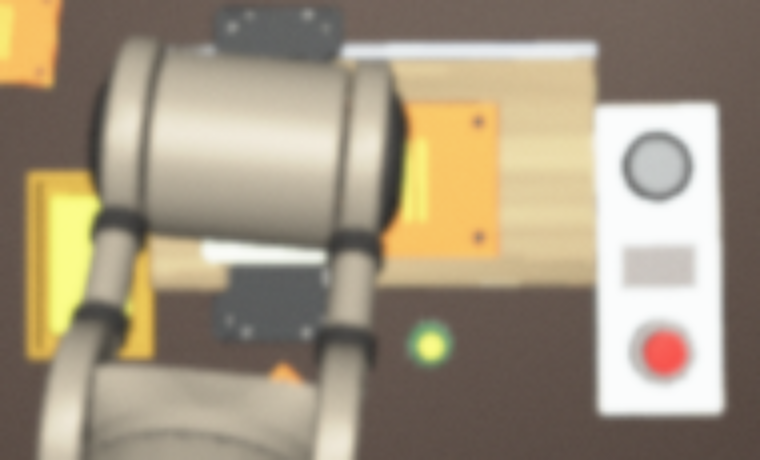

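The cover has moved about 20 mm and lies straight; its leading edge is now at crop column 499. I'll carry on, about 102 mm to go.

Request:
{"fn": "step_arm", "kwargs": {
  "deltas": [
    [0.45,-0.016,0,-0.002,0],
    [0.45,-0.016,0,0,0],
    [0.45,-0.016,0,0,0],
    [0.45,-0.016,0,0,0],
    [0.45,-0.016,0,0,0],
    [0.45,-0.016,0,0,0],
    [0.45,0,0,0,0]
  ]
}}

```text
time: 5.2
tool_pos: [577.6, -15.7, 82.7]
tcp_rot: [3.142, 0.0, 1.586]
contact_force: [-0.0, 0.3, -0.2]
grip_width: 41.3
finger_force: 0.0
```

Request:
{"fn": "step_arm", "kwargs": {
  "deltas": [
    [0.45,-0.016,0,0,0],
    [0.45,-0.016,0,0,0],
    [0.45,-0.016,0,0,0],
    [0.45,-0.016,0,0,0],
    [0.45,-0.012,0,0,0],
    [0.45,0,0,0,0],
    [0.45,0,0,0,0]
  ]
}}

```text
time: 5.9
tool_pos: [578.2, -52.5, 82.7]
tcp_rot: [3.142, 0.0, 1.586]
contact_force: [-0.7, 0.8, 0.1]
grip_width: 41.2
finger_force: 0.0
```

```bash
python3 - <<'E'
from h import *
im,d,W=cap('top')
k,m,z=pm(im,W)[0]; print(k,*prect(m,z), np.nanmedian(W[...,2][m])); print(bot.get_obs()['tool_pos'])
save('t3.png',cv2.resize(im[170:285,180:370],None,fx=4,fy=4))
E
```

```text
cover [ 581.2 -164.4] [ 40.2 100.3] 86.72 419 75.63216297936106
[578.14859092 -52.29224693  82.71346715]
```

View pics/t3.png

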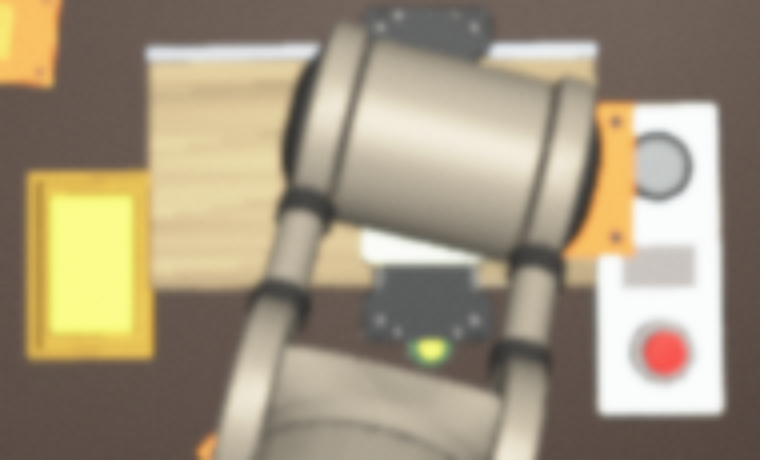

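The cover's leading edge is now about 23 mm past the ledge end (crop column 634 against 596), so there are about 17 mm left.

Request:
{"fn": "step_arm", "kwargs": {
  "deltas": [
    [0.45,-0.014,0,0,0],
    [0.45,-0.014,0,0,0],
    [0.45,-0.006,0,0,0],
    [0.45,0,0,0,0],
    [0.45,0,0,0,0],
    [0.45,0.03,0,0,0],
    [0.45,0.08,0,0,0],
    [0.45,0.05,0,-0.05,0]
  ]
}}

```text
time: 6.75
tool_pos: [574.6, 13.6, 105.0]
tcp_rot: [-3.135, -0.002, 1.587]
contact_force: [0.4, -0.2, 1.0]
grip_width: 41.3
finger_force: 0.0
```

Request:
{"fn": "step_arm", "kwargs": {
  "deltas": [
    [0,0.05,0,-0.08,0],
    [0,0.05,-0.02,-0.08,0],
    [0,0.05,-0.08,0,0],
    [0,0.05,-0.08,0,0],
    [0,0,-0.08,0,0],
    [0,0,0,0,0]
  ]
}}

```text
time: 7.35
tool_pos: [439.8, 110.3, 187.3]
tcp_rot: [-3.137, 0.0, 1.59]
contact_force: [0.1, -0.0, 0.0]
grip_width: 1.2
finger_force: 0.0
```

```bash
python3 - <<'E'
from h import *
im,d,W=cap('top')
for k,m,z in pm(im,W): print(k,*prect(m,z), np.nanmedian(W[...,2][m])); 
o=bot.get_obs();print(o['tool_pos'],o['tcp_rot'])
v,u=np.mgrid[:420,:560]; s=(abs(u-346)<3)&(abs(v-258)<3); print('button z',np.round(W[...,2][s].mean(),1))
for c in [(338,268),(352,268)]: print(W[c[1],c[0]].round(1))
save('t4.png',cv2.resize(im[170:285,180:370],None,fx=4,fy=4))
E
```

```text
cover [ 581.1 -140.3] [ 97.6 117.9] 0.96 1882 75.96921066225173
wood [583.4 -34.2] [140.6 307. ] 1.02 6571 71.03394901451583
cam [ 533.9 -207.4] [197.2  80.5] 0.91 1636 30.31691208370809
red [ 472.5 -207.5] [20.2 23. ] 0.92 77 51.35425458893694
[443.23538731 109.89444961 188.00718288] [-3.14099660e+00 -9.08911181e-05  1.58888781e+00]
button z 51.2
[ 445.4 -191.7   31. ]
[ 446.4 -226.9   36.9]
```

View pics/t4.png

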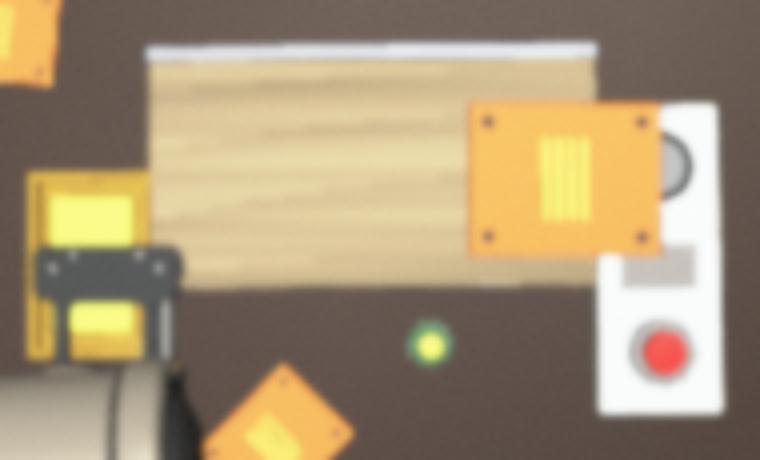

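The cover now lies straight with its centre at y ≈ −120 mm in the ledge frame, so about 40 mm sticks out. I'll go above the button with the fingers shut.

Request:
{"fn": "step_arm", "kwargs": {
  "deltas": [
    [0,-0.09,0.007,0,0],
    [0,-0.09,0.007,0,0],
    [0,-0.09,0.007,0,0],
    [0,-0.09,0.007,0,0],
    [0,-0.09,0.007,0,0],
    [0,-0.09,0.007,0,0],
    [0,-0.096,0.006,0,0],
    [0,0,0,0,0]
  ]
}}

```text
time: 8.2
tool_pos: [476.1, -214.9, 187.6]
tcp_rot: [3.139, 0.003, 1.581]
contact_force: [0.3, 1.2, 0.5]
grip_width: 0.5
finger_force: 0.0
```

Request:
{"fn": "step_arm", "kwargs": {
  "deltas": [
    [0,0,0,0.05,0],
    [0,0,0,0.05,0],
    [0,0,0,0.05,0],
    [0,0,0,0.05,0],
    [0,0,0,0.02,0],
    [0,0,0,0,0],
    [0,0,0,0,0]
  ]
}}

```text
time: 8.9
tool_pos: [475.5, -209.2, 78.5]
tcp_rot: [3.14, 0.001, 1.587]
contact_force: [-0.4, -0.2, 0.0]
grip_width: 0.4
finger_force: 0.0
```

Request:
{"fn": "step_arm", "kwargs": {
  "deltas": [
    [0,0.003,-0.005,0.012,0],
    [0,0,0,0.014,0],
    [0,0,0,0,0],
    [0,0,0,0,0]
  ]
}}

```text
time: 9.3
tool_pos: [472.1, -207.6, 64.7]
tcp_rot: [-3.142, 0.0, 1.587]
contact_force: [0.6, -0.7, -0.3]
grip_width: 0.8
finger_force: 0.0
```

```bash
python3 - <<'E'
from h import *
im,d,W=cap('scene'); save('s5.png',cv2.resize(im[130:240,190:340],None,fx=5,fy=5,interpolation=cv2.INTER_CUBIC)); print(bot.get_obs()['tool_pos'])
E
```

```text
[ 472.23896673 -207.6862221    64.87872173]
```

View pics/s5.png

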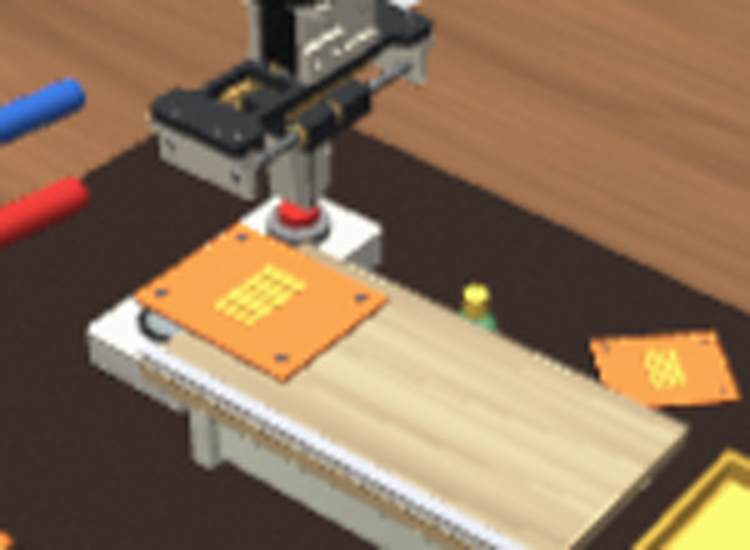

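The shut fingers stand centred on the red button (crop (300,212)), and the gripper body is clear above the cover. I'll press in small steps while watching the force.

Request:
{"fn": "step_arm", "kwargs": {
  "deltas": [
    [0,0,0,0.004,0],
    [0,0,0,0.004,0],
    [0,0,0,0.004,0],
    [0,0,0,0,0],
    [0,0,0,0,0]
  ]
}}

```text
time: 9.85
tool_pos: [472.5, -207.8, 58.9]
tcp_rot: [3.141, 0.001, 1.587]
contact_force: [0.0, -0.9, 3.3]
grip_width: 0.1
finger_force: 1.5
```

Request:
{"fn": "step_arm", "kwargs": {
  "deltas": [
    [0,0,0,0.004,0],
    [0,0,0,0,0],
    [0,0,0,0,0]
  ]
}}

```text
time: 10.15
tool_pos: [472.5, -207.8, 57.2]
tcp_rot: [3.141, 0.001, 1.587]
contact_force: [-1.7, -0.5, 7.7]
grip_width: 0.2
finger_force: 3.4
```

Request:
{"fn": "step_arm", "kwargs": {
  "deltas": [
    [0,0,0,0.003,0],
    [0,0,0,0,0],
    [0,0,0,0,0]
  ]
}}

```text
time: 10.45
tool_pos: [472.5, -207.8, 56.9]
tcp_rot: [3.14, 0.001, 1.587]
contact_force: [-3.1, 2.3, 18.6]
grip_width: 0.4
finger_force: 9.3
```

The force rises to 18.6 N with no further travel, so the button is fully down. I'll let go and go straight up.

Request:
{"fn": "step_arm", "kwargs": {
  "deltas": [
    [0,0,0,-0.01,0],
    [0,0,0,-0.03,0],
    [0,0,0,-0.08,0],
    [0,0,0,-0.08,0],
    [0,0,0,-0.08,0],
    [0,0,-0.08,0,0],
    [0,0,0,0,0],
    [0,0,0,0,0]
  ]
}}

```text
time: 11.25
tool_pos: [431.4, -208.0, 195.0]
tcp_rot: [-3.141, -0.001, 1.586]
contact_force: [0.2, -0.0, -0.8]
grip_width: 0.2
finger_force: 0.0
```

Request:
{"fn": "step_arm", "kwargs": {
  "deltas": [
    [0,0.08,-0.03,0,0],
    [0,0.08,-0.03,0,0],
    [0,0.08,0,0,0],
    [0,0.08,0,0,0],
    [0,0.08,0,0,0],
    [0,0.08,0,0,0],
    [0,0,0,0,0],
    [0,0,0,0,0]
  ]
}}

```text
time: 12.05
tool_pos: [398.6, 32.1, 194.7]
tcp_rot: [-3.141, 0.0, 1.59]
contact_force: [0.1, 0.3, 0.5]
grip_width: -0.0
finger_force: 0.0
```

```bash
python3 - <<'E'
from h import *
im,d,W=cap('top')
for k,m,z in pm(im,W): print(k,*prect(m,z), np.nanmedian(W[...,2][m]).round(1))
o=bot.get_obs();print(o['tool_pos'],o['contact_force'],o['time'])
E
```

```text
cover [ 581.1 -140.3] [ 97.6 117.9] 0.96 1880 75.8
wood [583.4 -34.2] [140.6 307. ] 1.02 6644 71.0
cam [ 533.9 -207.4] [197.2  80.5] 0.91 1632 30.3
red [ 472.5 -208.8] [20.2 20.5] 0.92 74 51.8
[398.65135051  31.29042968 194.77021423] [-0.20093726 -0.82844319 -0.49415408] 12.1
```

The cover hasn't moved, the button is back up (z ≈ 51.8), and the arm is clear. I'll hand it in.

```bash
python3 -c "
from plant import bot; print(bot.close_job())"
```

```text
the job is handed in; nothing more can be done
None
```

The job is handed in: by my measurements the cover sticks out about 40 mm past the camera's end of the ledge, flat and straight, the button was pressed fully down and came up again, and I have not seen the judge's verdict.

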